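Find the heavier sample jar on the pan balance

TASK

Weigh the two small white sample jars against each other on the balance: set one upright on each pan, let go and see which side goes down. Then take the heavier jar off and stand it in the square steel tray, leaving the lighter jar on its pan. Set the jars down gently and keep them upright.

Things in the scene. Friction and masses are not known exactly. Their poses are not given: they have to be found in the camera images.
- jar_1: white plastic screw-cap jar, 48 mm diameter, 62 mm tall with its white cap, straight-sided, blank paper label; grip it about 30 mm above its underside. Origin: centre of its underside, z up. Both sample jars look the same; one is heavier (90 to 220 g, at least 70 g apart): only the balance shows which. Starts upright on the bench.
- jar_2: white plastic screw-cap jar, 48 mm diameter, 62 mm tall with its white cap, straight-sided, blank paper label; grip it about 30 mm above its underside. Origin: centre of its underside, z up. Both sample jars look the same; one is heavier (90 to 220 g, at least 70 g apart): only the balance shows which. Starts upright on the bench.
- pan_left (a point): Left (+y side) round flat steel pan of the balance, 110 mm diameter, 5 mm thick, no rim. This point: centre of its upper face, about 102 mm above the bench when level; it rises and falls with the pan, which stays horizontal and gives way softly when pushed.
- pan_right (a point): Right (-y side) round flat steel pan of the balance, 110 mm diameter, 5 mm thick, no rim. This point: centre of its upper face, about 102 mm above the bench when level; it rises and falls with the pan, which stays horizontal and gives way softly when pushed.
- balance: equal-arm balance, grey base 100 x 300 mm fixed to the bench, nothing above the pans. Origin: centre of its underside; y runs from the right to the left pan, whose centres lie 120 mm either side of it. Empty it floats level; it tips in proportion: per 10 g of difference the heavier pan sinks 0.9 mm and the other rises as much, up to 15 mm; settles within 1 s.
- tray: shallow square steel tray, 120 x 120 mm outside, walls 3 mm thick and 14 mm high, floor 3 mm thick, open on top, fixed to the bench. Origin: centre of its underside on the bench, z up, x and y along its sides.
Things that resemble listed ones, but are neither listed nor needed, are in the scene too. What is shaped like the jar_1 but purple is not meant. Leave any red look-alike of the jar_2 alone.

How it is judged:
On the way:
1. the two jars stand upright on opposite pans (each wholly on its pan), let go of, and the beam has settled tipped to the heavier one (((horizontal distance between jar_1 and pan_left below 0.028 m and z of jar_1 in the frame of pan_left between -0.008 and 0.008 m and angle between each of jar_1, jar_2's own z axis and vertical below 0.15 rad and horizontal distance between jar_2 and pan_right below 0.028 m and z of jar_2 in the frame of pan_right between -0.008 and 0.008 m) or (horizontal distance between jar_1 and pan_right below 0.028 m and z of jar_1 in the frame of pan_right between -0.008 and 0.008 m and angle between each of jar_1, jar_2's own z axis and vertical below 0.15 rad and horizontal distance between jar_2 and pan_left below 0.028 m and z of jar_2 in the frame of pan_left between -0.008 and 0.008 m)) and (z of pan_left in the frame of pan_right above 0.01 m or z of pan_left in the frame of pan_right below -0.01 m) and contact force between the fingers and jar_1 below 0.05 N and contact force between the fingers and jar_2 below 0.05 N and linear speed of each of jar_1, jar_2 below 0.03 m/s), for 0.3 s.
At the end, for the whole second after the job is handed in: The heavier jar stands upright on the tray floor, centre within 36 mm of the tray's along each side; the lighter one upright on its pan, within 28 mm of its centre (alone it tips the pans at most 21 mm apart, the heavier would 31; limit 26). Both let go of and at rest (((x of jar_2 in the frame of tray between -0.036 and 0.036 m and y of jar_2 in the frame of tray between -0.036 and 0.036 m and z of jar_2 in the frame of tray between 0 and 0.007 m and angle between jar_2's own z axis and vertical below 0.1 rad and ((horizontal distance between jar_1 and pan_left below 0.028 m and z of jar_1 in the frame of pan_left between -0.008 and 0.008 m and angle between jar_1's own z axis and vertical below 0.15 rad) or (horizontal distance between jar_1 and pan_right below 0.028 m and z of jar_1 in the frame of pan_right between -0.008 and 0.008 m and angle between jar_1's own z axis and vertical below 0.15 rad))) or (x of jar_1 in the frame of tray between -0.036 and 0.036 m and y of jar_1 in the frame of tray between -0.036 and 0.036 m and z of jar_1 in the frame of tray between 0 and 0.007 m and angle between jar_1's own z axis and vertical below 0.1 rad and ((horizontal distance between jar_2 and pan_left below 0.028 m and z of jar_2 in the frame of pan_left between -0.008 and 0.008 m and angle between jar_2's own z axis and vertical below 0.15 rad) or (horizontal distance between jar_2 and pan_right below 0.028 m and z of jar_2 in the frame of pan_right between -0.008 and 0.008 m and angle between jar_2's own z axis and vertical below 0.15 rad)))) and z of pan_left in the frame of pan_right between -0.026 and 0.026 m and contact force between the fingers and jar_1 below 0.05 N and contact force between the fingers and jar_2 below 0.05 N and linear speed of each of jar_1, jar_2 below 0.03 m/s); the robot touches nothing.
It fails at once if a jar is tipped by more than 35 degrees (angle between any of jar_1, jar_2's own z axis and vertical above 0.61 rad).
It fails at once if a jar is dropped (falls free faster than 0.8 m/s, a drop of over 30 mm) ((linear speed of jar_1 above 0.8 m/s and contact force between the fingers and jar_1 below 0.01 N) or (linear speed of jar_2 above 0.8 m/s and contact force between the fingers and jar_2 below 0.01 N)).
It also fails if it takes over 72 s, if anything falls off the work surface, if the arm or the gripper's body presses on something with over 40 N, if the wrist force passes 120 N, or if a joint passes its speed limit or range.

ROBOT

A 6-joint arm with a two-finger parallel gripper is mounted at the origin on the work surface. World frame = base frame: x ahead of the robot, y to its left, z up, the work surface at z = 0. Lengths are in m, angles in rad, forces in N, time in s.
With the tool pointing down it reaches from about 0.325 to 0.875 m from the base axis. Payload 4.4 kg.
Tool frame: the origin (TCP) lies at the very end of the fingers, on their centre line; the grasp point (between the pads) lies 19 mm behind it; z points along the fingers, x is the direction in which the jaws open and shut, and the axes are right-handed (so a half turn about z gives the same grasp; the last joint's range is limited). The gripper opens to 85 mm and grips with 20 to 120 N. Pads are 22 mm wide; open, the fingers measure 114 mm over their backs; the gripper's body (76 mm by 85 mm) begins 54 mm behind the grasp point. The pads swing forward as they close: fully open they stand 13 mm farther back than shut.
Start: joints at [-1.415, 0.207, 1.542, -0, 1.393, -0.15], TCP at [0.174, -0.548, 0.231] pointing down, gripper open.
Joint ranges: [-2.73, 2.73], [-0.86, 2.22], [0.23, 2.46], [-1.11, 4.25], [0.08, 2.63], [-2.82, 2.82]. Speed limits (rad/s): [2.79, 2.79, 3.14, 3.14, 3.14, 3.14].

INTERFACE

Orientations are given as a unit quaternion [x, y, z, w].
In Python, from plant import env gives the robot as it stands.
- The arm moves only by the tool servo_tool, never from a script. Its argument "moves" is a list of rows, each an object with "claw": the finger opening in mm, from 0 to 85.4; "dp": the shift along the tool's x, y, z in mm, a list of three; "angular": the turn, a rotation vector about the tool's x, y, z in degrees, a list of three. A call has 1 to 8 rows; each row is the pose to reach, as a shift and turn from the pose commanded when the call began, along the tool's axes at that moment; what a row does not reach only later rows make up. A row lasts 1/12 s, in which the tool goes at most 41.7 mm and 7.16 degrees, less where a joint would pass 70% of its speed; a pose out of reach is approached as far as the arm can. A call with a gripper value outside its range is refused whole. The fingers move at their own pace and stop on an object; "newtons" is the grip in N (left out, the last holds). Time passes only in rows, so rows that repeat a pose let the fingers close. It gives the time, the measured TCP pose, the force and the opening at its end, in the units of the state.
- env.sense(): the state, without advancing time (a new reading comes with each control period).
- env.grab_frame(name): name is "scene" or "top"; returns a dict with "pixels" (400x640x3 uint8, blue, green, red), "K" (3x3 intrinsics, pixels), "rvec" (rotation vector, rad) and "tvec" (3), from world to camera coordinates, as OpenCV has them. Camera axes: x right, y down, z forward; pixel columns grow to the right and rows downward; lengths in m; the calibration is good to about 2 mm. A picture is of the moment at which its call begins. There is no depth.
- env.finish_job(): hands the job in, once; it reports no verdict.
The state is a dict: "t": time; "joint_positions": joint angles; "joint_velocities": joint speeds; "tau": joint torques, N m; "ee_pos": TCP position; "orientation": TCP orientation; "ft_force": force on the tool from outside, world axes, zero at the start; "ft_torque": the same for the moment, N m; "width": opening from 0.0 (shut) to 1.0 (fully open).
Only numpy, scipy, OpenCV 4.12 (cv2) and the standard library are available. Lean on these libraries where they do the work, as an engineer would, in place of code of your own. Each camera call takes 0.05 s, during which the arm holds its last target. There are 200 camera calls.

## Working session

There is one attempt and no reset: what is moved stays moved. The work goes in short steps, Python scripts to look and compute and a tool call to move; the robot and the scene stay as the last step left them, time stands still between calls to the robot, and variables do not carry over. Pictures are saved under pics/ and viewed, about 8 in all and at most 12, crops included, and the job is handed in when it is done.

Besides the shell and the picture viewer there is one more tool, called after "Call:" as name(argument=value, ...) on one line, values as JSON. servo_tool: Moves the arm, as the interface text tells. Its arguments: {"type":"object","properties":{"moves":{"type":"array"},"newtons":{"type":"number"}},"required":["moves"]}

```bash
mkdir -p pics
cat > h.py <<'E'
import numpy as np, cv2
from plant import env
def grab(n,f):
    d=env.grab_frame(n); cv2.imwrite('pics/'+f,d['pixels']); np.savez('pics/'+f+'.npz',**{k:d[k] for k in('pixels','K','rvec','tvec')}); return d
def back(d,u,v,z):
    R=cv2.Rodrigues(np.array(d['rvec'],float))[0]; t=np.array(d['tvec'],float).ravel()
    c=-R.T@t; r=R.T@np.linalg.inv(d['K'])@np.array([u,v,1.]); return c+r*(z-c[2])/r[2]
def proj(d,p):
    return cv2.projectPoints(np.array(p,float).reshape(-1,3),np.array(d['rvec'],float),np.array(d['tvec'],float),np.array(d['K'],float),None)[0].reshape(-1,2)
E
python3 - <<'E'
from h import *
for n in('top','scene'):
    d=grab(n,n+'0.png'); R=cv2.Rodrigues(d['rvec'])[0]; print(n,(-R.T@np.ravel(d['tvec'])).round(3),R.round(2).tolist(),d['K'][0][0])
print(env.sense())
E
```

```text
top [ 0.329 -0.015  1.323] [[-0.01, -1.0, 0.01], [-0.98, 0.0, -0.18], [0.18, -0.01, -0.98]] 446.5977653343746
scene [ 1.196 -0.219  0.918] [[0.32, 0.95, -0.01], [0.74, -0.25, -0.62], [-0.59, 0.19, -0.78]] 480.5118887350626
{'t': 0.1, 'joint_positions': array([-1.41449175e+00,  2.07322663e-01,  1.54281058e+00, -1.78798040e-07,
        1.39349063e+00, -1.50514160e-01]), 'joint_velocities': array([ 0.00032713, -0.00214695, -0.00349096, -0.00013802,  0.00063723,
        0.00095995]), 'tau': array([-6.18174854e-04, -3.84092832e+01, -2.92548877e+01, -2.99533203e-04,
        4.84613003e-03,  3.15107548e-05]), 'ee_pos': array([ 0.17354069, -0.54747709,  0.23024899]), 'orientation': array([ 8.06853815e-01, -5.90750277e-01, -7.20281866e-04, -7.15999100e-04]), 'ft_force': array([-0.10042721,  0.89767717,  0.3913467 ]), 'ft_torque': array([-0.00070148,  0.03475616, -0.00594641]), 'width': 0.9968360601328938}
```

View pics/top0.png

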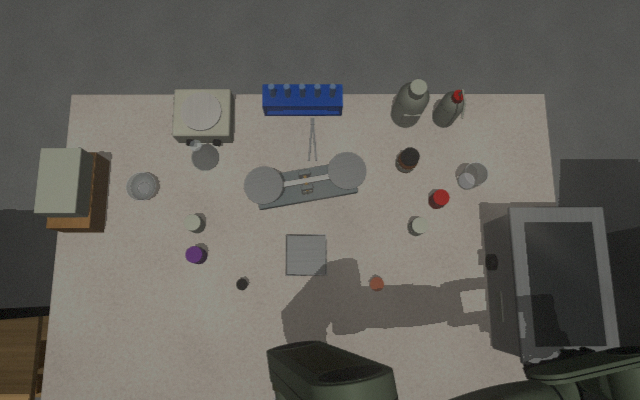

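View pics/scene0.png

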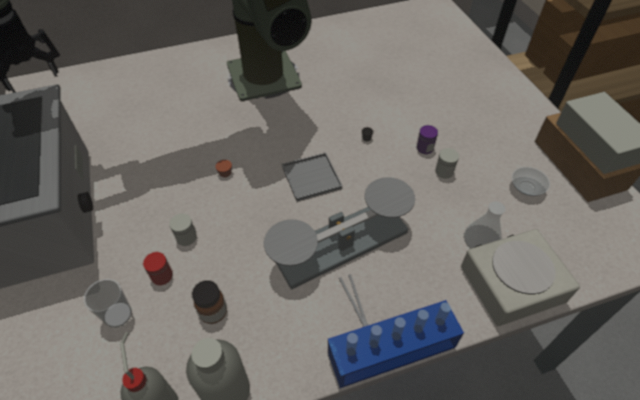

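The white jars are at about (195,222) and (417,226) in the top view. The balance is at (307,180) and the tray at (306,255). I'll enlarge these next.

Run:
```python
from h import *
im=cv2.imread('pics/top0.png')
c=lambda x,y,w,h,s:cv2.resize(im[y:y+h,x:x+w],None,fx=s,fy=s,interpolation=cv2.INTER_CUBIC)
a=np.vstack([c(175,205,40,40,7),c(397,205,40,40,7)])
b=c(240,145,130,140,4)
o=np.zeros((560,800,3),np.uint8); o[:560,:280]=a; o[:560,280:800]=b
o=cv2.convertScaleAbs(o,alpha=1.5); cv2.imwrite('pics/crop1.png',o)
```

```text
(no output)
```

View pics/crop1.png

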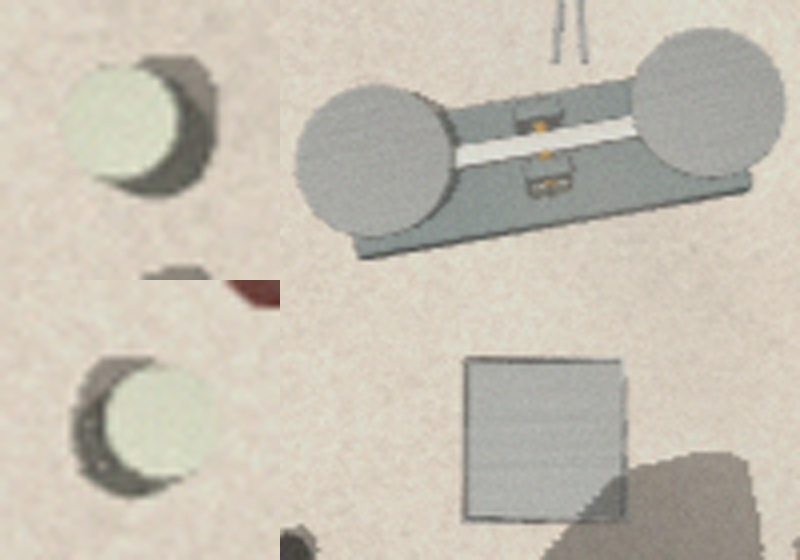

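The crop shows the left cap centred at (121,123) in its ×7 tile and the right cap at (160,141). The pans are at (95,160) and (428,102) in the ×4 tile, and the tray centre is at (265,439). I'll turn these into positions and cross-check them in the scene view.

Run:
```python
from h import *
d=np.load('pics/top0.png.npz'); s=np.load('pics/scene0.png.npz')
for n,x,y,ox,oy,k,z in[('jL',121,123,175,205,7,.062),('jR',160,141,397,205,7,.062),('pL',95,160,240,145,4,.102),('pR',428,102,240,145,4,.102),('tr',265,439,240,145,4,.010)]:
    p=back(d,(x+.5)/k-.5+ox,(y+.5)/k-.5+oy,z); r=np.hypot(p[0],p[1]); print(n,p.round(4),'r',r.round(3),'az',np.degrees(np.arctan2(p[1],p[0])).round(1),proj(s,p).round(1))
im=s['pixels']
c=lambda x,y,w,h,k:cv2.resize(im[y:y+h,x:x+w],None,fx=k,fy=k,interpolation=cv2.INTER_CUBIC)
o=np.zeros((560,800,3),np.uint8); o[:280,:280]=c(427,142,40,40,7);o[280:,:280]=c(162,207,40,40,7);o[:,280:]=c(250,145,130,140,4) if 0 else cv2.resize(c(255,145,173,140,3),(520,420)).repeat(1,0)[:420].__class__((0,)) if 0 else cv2.copyMakeBorder(c(255,145,173,140,3),0,140,0,1,0)
cv2.imwrite('pics/crop2.png',cv2.convertScaleAbs(o,alpha=1.5))
R=cv2.Rodrigues
from scipy.spatial.transform import Rotation as Ro
print(Ro.from_quat(env.sense()['orientation']).as_matrix().round(3))
```

```text
jL [0.5299 0.3327 0.062 ] r 0.626 az 32.1 [[448.  155.1]]
jR [ 0.519  -0.3168  0.062 ] r 0.608 az -31.4 [[179.9 222.1]]
pL [0.6291 0.1264 0.102 ] r 0.642 az 11.4 [[388.3 196.6]]
pR [ 0.6703 -0.1082  0.102 ] r 0.679 az -9.2 [[289.8 241.2]]
tr [0.4406 0.0092 0.01  ] r 0.441 az 1.2 [[310.7 175.6]]
[[ 0.302 -0.953 -0.   ]
 [-0.953 -0.302  0.002]
 [-0.002 -0.    -1.   ]]
```

View pics/crop2.png

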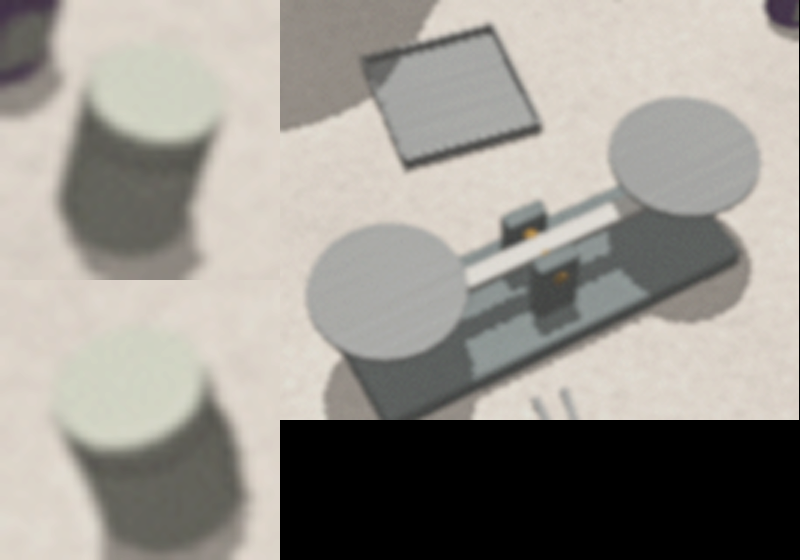

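The scene view gives the jars, pans and tray within about 1.5 px of the top-view estimates, so the positions agree. I'll pick up the right jar first and keep the present tool heading.

Call:
servo_tool(moves=[{"claw":85,"dp":[-116,-399,30],"angular":[0,0,0]},{"claw":85,"dp":[-116,-399,30],"angular":[0,0,0]},{"claw":85,"dp":[-116,-399,30],"angular":[0,0,0]},{"claw":85,"dp":[-116,-399,30],"angular":[0,0,0]},{"claw":85,"dp":[-116,-399,30],"angular":[0,0,0]},{"claw":85,"dp":[-116,-399,30],"angular":[0,0,0]},{"claw":85,"dp":[-116,-399,30],"angular":[0,0,0]},{"claw":85,"dp":[-116,-399,30],"angular":[0,0,0]}], newtons=40)

```text
t: 0.77
ee_pos: [0.4511, -0.3615, 0.2067]
orientation: [0.807, -0.591, -0.0, -0.0]
ft_force: [0.8, -0.7, 0.8]
width: 0.996
```

```bash
cat > to.py <<'E'
import sys
from h import *
from scipy.spatial.transform import Rotation as Ro
T=dict(jL=(.530,.333),jR=(.519,-.317),pL=(.6295,.127),pR=(.6705,-.1075),tr=(.4406,.0092))
s=env.sense(); M=Ro.from_quat(s['orientation']).as_matrix()
for n in sys.argv[1:]:
    n,z=n.split(':'); g=np.array([*T[n],float(z)]); print(n,'tool mm',(1e3*M.T@(g-s['ee_pos'])).round(1))
print('t',s['t'].__round__(2),'pos',s['ee_pos'].round(4),'F',s['ft_force'].round(2),'w',round(s['width'],3),'q1,q6',s['joint_positions'][[0,5]].round(2))
E
python3 to.py jR:.15 jR:.010
```

```text
jR tool mm [-21.9 -78.2  56.7]
jR tool mm [-21.8 -78.2 196.7]
t 0.77 pos [ 0.4511 -0.3615  0.2067] F [ 0.77 -0.73  0.83] w 0.996 q1,q6 [-0.83  0.44]
```

Call:
servo_tool(moves=[{"claw":85,"dp":[-11,-39,20],"angular":[0,0,0]},{"claw":85,"dp":[-22,-78,40],"angular":[0,0,0]},{"claw":85,"dp":[-22,-78,65],"angular":[0,0,0]},{"claw":85,"dp":[-22,-78,95],"angular":[0,0,0]},{"claw":85,"dp":[-22,-78,115],"angular":[0,0,0]},{"claw":85,"dp":[-22,-78,115],"angular":[0,0,0]}])

```text
t: 1.27
ee_pos: [0.514, -0.3149, 0.0858]
orientation: [0.807, -0.59, -0.006, -0.0]
ft_force: [-0.5, 0.5, -1.1]
width: 0.998
```

```bash
python3 to.py jR:.010
python3 - <<'E'
from h import *
d=grab('scene','a.png'); cv2.imwrite('pics/a2.png',cv2.resize(d['pixels'][120:300,90:290],None,fx=3,fy=3))
E
```

```text
jR tool mm [ 4.3 -4.6 75.7]
t 1.27 pos [ 0.514  -0.3149  0.0858] F [-0.49  0.47 -1.08] w 0.998 q1,q6 [-0.69  0.57]
```

View pics/a2.png

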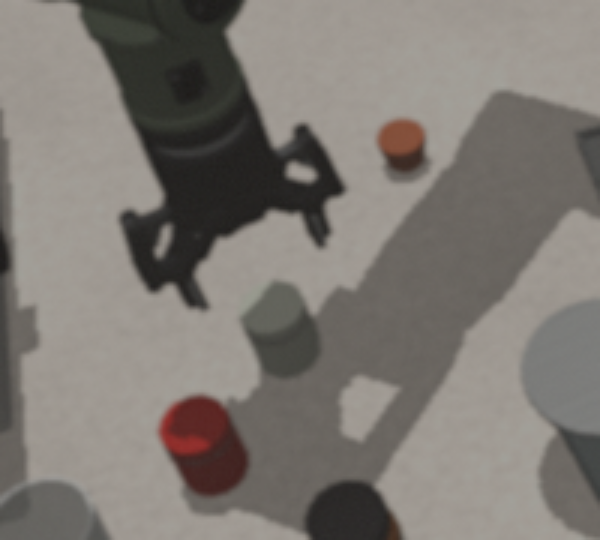

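The picture shows the open fingers with tips at about (200,305) and (320,240), straddling the white jar (280,330) and clear of the red one. I'll descend with the small correction and close.

Call:
servo_tool(moves=[{"claw":85,"dp":[4,-4,20],"angular":[0,0,0]},{"claw":85,"dp":[4,-4,45],"angular":[0,0,0]},{"claw":85,"dp":[4,-4,66],"angular":[0,0,0]},{"claw":85,"dp":[4,-4,75],"angular":[0,0,0]},{"claw":85,"dp":[4,-4,75],"angular":[0,0,0]},{"claw":40,"dp":[4,-4,75],"angular":[0,0,0]},{"claw":40,"dp":[4,-4,75],"angular":[0,0,0]},{"claw":40,"dp":[4,-4,75],"angular":[0,0,0]}])

```text
t: 1.98
ee_pos: [0.5239, -0.3222, 0.0196]
orientation: [0.807, -0.591, 0.002, -0.0]
ft_force: [-1.1, 1.3, 0.7]
width: 0.596
```

Call:
servo_tool(moves=[{"claw":40,"dp":[0,0,0],"angular":[0,0,0]},{"claw":40,"dp":[0,0,0],"angular":[0,0,0]},{"claw":40,"dp":[0,0,0],"angular":[0,0,0]},{"claw":40,"dp":[0,0,0],"angular":[0,0,0]}])

```text
t: 2.32
ee_pos: [0.5239, -0.3221, 0.0196]
orientation: [0.807, -0.591, 0.002, 0.0]
ft_force: [-1.0, 1.6, 6.5]
width: 0.548
```

```bash
python3 to.py jR:.010; python3 -c "
from h import *
print(env.sense()['orientation'])"
```

```text
jR tool mm [-6.4  3.1  9.6]
t 2.32 pos [ 0.5239 -0.3221  0.0196] F [-0.98  1.64  6.46] w 0.548 q1,q6 [-0.69  0.57]
[ 8.06857152e-01 -5.90744421e-01  1.60140627e-03  3.09528692e-05]
```

The grip holds at 46.8 mm opening, about 9 mm higher than planned because the measured pose was still in transient, which is acceptable. The jar's underside is 19.6 mm below the TCP. I'll lift and carry it to above the right pan.

Call:
servo_tool(moves=[{"claw":40,"dp":[0,0,-15],"angular":[0,0,0]},{"claw":40,"dp":[0,0,-45],"angular":[0,0,0]},{"claw":40,"dp":[0,0,-80],"angular":[0,0,0]},{"claw":40,"dp":[0,0,-115],"angular":[0,0,0]},{"claw":40,"dp":[-10,-13,-145],"angular":[0,0,0]},{"claw":40,"dp":[-30,-39,-165],"angular":[0,0,0]},{"claw":40,"dp":[-52,-68,-165],"angular":[0,0,0]},{"claw":40,"dp":[-74,-97,-165],"angular":[0,0,0]}])

```text
t: 2.98
ee_pos: [0.5947, -0.2218, 0.1857]
orientation: [0.806, -0.591, 0.003, -0.0]
ft_force: [1.4, -0.4, -1.8]
width: 0.548
```

Call:
servo_tool(moves=[{"claw":40,"dp":[-22,-29,0],"angular":[0,0,0]},{"claw":40,"dp":[-44,-58,0],"angular":[0,0,0]},{"claw":40,"dp":[-64,-83,0],"angular":[0,0,0]},{"claw":40,"dp":[-79,-102,0],"angular":[0,0,0]},{"claw":40,"dp":[-86,-111,0],"angular":[0,0,0]},{"claw":40,"dp":[-86,-111,0],"angular":[0,0,0]},{"claw":40,"dp":[-86,-111,0],"angular":[0,0,0]},{"claw":40,"dp":[-86,-111,0],"angular":[0,0,0]}])

```text
t: 3.65
ee_pos: [0.6718, -0.1075, 0.1821]
orientation: [0.806, -0.591, -0.0, 0.001]
ft_force: [0.0, 0.1, -1.9]
width: 0.549
```

```bash
python3 to.py pR:.1316
```

```text
pR tool mm [-0.5  1.2 50.5]
t 3.65 pos [ 0.6718 -0.1075  0.1821] F [ 0.04  0.15 -1.92] w 0.549 q1,q6 [-0.29  0.98]
```

Call:
servo_tool(moves=[{"claw":40,"dp":[0,-2,15],"angular":[0,0,0]},{"claw":40,"dp":[0,-2,35],"angular":[0,0,0]},{"claw":40,"dp":[0,-2,48],"angular":[0,0,0]},{"claw":40,"dp":[0,-2,54],"angular":[0,0,0]},{"claw":40,"dp":[0,-2,59],"angular":[0,0,0]},{"claw":40,"dp":[0,-2,64],"angular":[0,0,0]},{"claw":40,"dp":[0,-2,69],"angular":[0,0,0]},{"claw":40,"dp":[0,-2,69],"angular":[0,0,0]}])

```text
t: 4.32
ee_pos: [0.6746, -0.1055, 0.1128]
orientation: [0.807, -0.591, 0.0, 0.0]
ft_force: [-0.1, 0.6, -1.2]
width: 0.541
```

```bash
python3 to.py pR:.1116
```

```text
pR tool mm [0.6 4.5 1.2]
t 4.32 pos [ 0.6746 -0.1055  0.1128] F [-0.09  0.61 -1.18] w 0.541 q1,q6 [-0.28  0.98]
```

Call:
servo_tool(moves=[{"claw":52,"dp":[0,0,0],"angular":[0,0,0]},{"claw":56,"dp":[0,0,0],"angular":[0,0,0]},{"claw":62,"dp":[0,0,0],"angular":[0,0,0]},{"claw":70,"dp":[0,0,0],"angular":[0,0,0]},{"claw":78,"dp":[0,0,0],"angular":[0,0,0]},{"claw":78,"dp":[0,0,0],"angular":[0,0,0]},{"claw":78,"dp":[0,0,0],"angular":[0,0,0]}])

```text
t: 4.9
ee_pos: [0.6746, -0.1054, 0.1134]
orientation: [0.807, -0.591, 0.0, -0.0]
ft_force: [-0.2, 0.9, 0.1]
width: 0.911
```

Call:
servo_tool(moves=[{"claw":80,"dp":[0,0,-15],"angular":[0,0,0]},{"claw":80,"dp":[0,0,-40],"angular":[0,0,0]},{"claw":80,"dp":[0,0,-70],"angular":[0,0,0]},{"claw":80,"dp":[0,0,-100],"angular":[0,0,0]},{"claw":80,"dp":[0,0,-110],"angular":[0,0,0]},{"claw":80,"dp":[0,0,-110],"angular":[0,0,0]}])

```text
t: 5.4
ee_pos: [0.6771, -0.1061, 0.2283]
orientation: [0.807, -0.591, 0.004, -0.002]
ft_force: [0.6, -0.1, 0.7]
width: 0.936
```

```bash
python3 to.py jL:.22 jL:.016
```

```text
jL tool mm [-463.     7.6    5.9]
jL tool mm [-464.     9.2  209.9]
t 5.4 pos [ 0.6771 -0.1061  0.2283] F [ 0.56 -0.06  0.69] w 0.936 q1,q6 [-0.28  0.98]
```

Call:
servo_tool(moves=[{"claw":85,"dp":[-20,5,0],"angular":[0,0,0]},{"claw":85,"dp":[-60,5,0],"angular":[0,0,0]},{"claw":85,"dp":[-100,5,0],"angular":[0,0,0]},{"claw":85,"dp":[-140,5,0],"angular":[0,0,0]},{"claw":85,"dp":[-180,5,0],"angular":[0,0,0]},{"claw":85,"dp":[-220,5,0],"angular":[0,0,0]},{"claw":85,"dp":[-260,5,0],"angular":[0,0,0]},{"claw":85,"dp":[-300,5,0],"angular":[0,0,0]}])

```text
t: 6.07
ee_pos: [0.5769, 0.1805, 0.2205]
orientation: [0.807, -0.591, -0.001, 0.001]
ft_force: [0.7, -0.3, -0.1]
width: 0.994
```

Call:
servo_tool(moves=[{"claw":85,"dp":[-40,0,0],"angular":[0,0,0]},{"claw":85,"dp":[-80,0,0],"angular":[0,0,0]},{"claw":85,"dp":[-120,0,20],"angular":[0,0,0]},{"claw":85,"dp":[-150,0,50],"angular":[0,0,0]},{"claw":85,"dp":[-162,0,80],"angular":[0,0,0]},{"claw":85,"dp":[-162,0,100],"angular":[0,0,0]},{"claw":85,"dp":[-162,0,100],"angular":[0,0,0]},{"claw":85,"dp":[-162,0,100],"angular":[0,0,0]}])

```text
t: 6.73
ee_pos: [0.5278, 0.3326, 0.1198]
orientation: [0.807, -0.591, -0.002, 0.003]
ft_force: [0.5, 0.6, 1.2]
width: 0.994
```

Call:
servo_tool(moves=[{"claw":85,"dp":[0,0,0],"angular":[0,0,0]},{"claw":85,"dp":[0,0,0],"angular":[0,0,0]},{"claw":85,"dp":[0,0,0],"angular":[0,0,0]}])

```text
t: 6.98
ee_pos: [0.5321, 0.3334, 0.1255]
orientation: [0.806, -0.591, 0.001, -0.002]
ft_force: [0.2, 0.4, -0.1]
width: 0.998
```

```bash
python3 to.py jL:.014
python3 - <<'E'
from h import *
d=grab('scene','b.png'); cv2.imwrite('pics/b2.png',cv2.resize(d['pixels'][90:290,240:500],None,fx=3,fy=3))
E
```

```text
jL tool mm [ -0.2   2.6 111.5]
t 6.98 pos [0.5321 0.3334 0.1255] F [ 0.15  0.41 -0.11] w 0.998 q1,q6 [0.42 1.69]
```

View pics/b2.png

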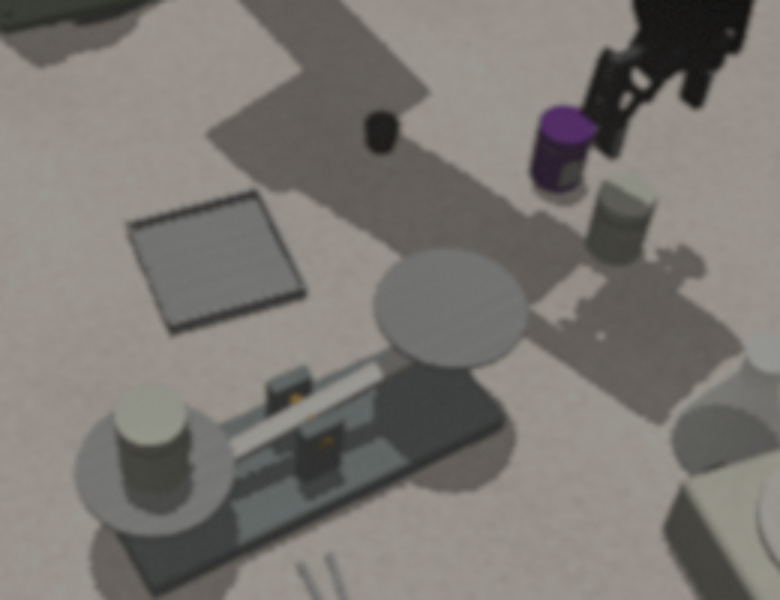

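The first jar stands upright on the sunken right pan, with its cap at crop (151,417) and the pan centre at (155,466). The fingers hover over the second jar, clear of the purple one. I'll compute the jar offset, then grasp.

Run:
```python
from h import *
d=np.load('pics/b.png.npz')
f=lambda x,y:((x+.5)/3-.5+240,(y+.5)/3-.5+90)
for z in(.087,.092): print('cap',back(d,*f(151,417),z+.062).round(4),'pan',back(d,*f(155,466),z).round(4))
print('panL',back(d,*f(451,307),.115).round(4),back(d,*f(451,307),.110).round(4))
```

```text
cap [ 0.673 -0.106  0.149] pan [ 0.6705 -0.1059  0.087 ]
cap [ 0.6764 -0.1068  0.154 ] pan [ 0.6737 -0.1066  0.092 ]
panL [0.6277 0.1294 0.115 ] [0.6242 0.1316 0.11  ]
```

Call:
servo_tool(moves=[{"claw":85,"dp":[0,2,25],"angular":[0,0,0]},{"claw":85,"dp":[0,2,55],"angular":[0,0,0]},{"claw":85,"dp":[0,2,85],"angular":[0,0,0]},{"claw":85,"dp":[0,2,103],"angular":[0,0,0]},{"claw":85,"dp":[0,2,109],"angular":[0,0,0]},{"claw":85,"dp":[0,2,109],"angular":[0,0,0]},{"claw":85,"dp":[0,2,109],"angular":[0,0,0]},{"claw":85,"dp":[0,2,109],"angular":[0,0,0]}])

```text
t: 7.7
ee_pos: [0.5304, 0.3337, 0.0167]
orientation: [0.807, -0.591, 0.001, -0.002]
ft_force: [-0.9, -0.2, 0.6]
width: 0.993
```

Call:
servo_tool(moves=[{"claw":40,"dp":[0,0,0],"angular":[0,0,0]},{"claw":40,"dp":[0,0,0],"angular":[0,0,0]},{"claw":40,"dp":[0,0,0],"angular":[0,0,0]},{"claw":40,"dp":[0,0,0],"angular":[0,0,0]},{"claw":40,"dp":[0,0,0],"angular":[0,0,0]},{"claw":40,"dp":[0,0,0],"angular":[0,0,0]},{"claw":40,"dp":[0,0,0],"angular":[0,0,0]}])

```text
t: 8.28
ee_pos: [0.5294, 0.3335, 0.0157]
orientation: [0.807, -0.591, 0.001, -0.001]
ft_force: [0.0, 0.3, 5.3]
width: 0.559
```

```bash
python3 to.py jL:.014 pL:.2
```

```text
jL tool mm [ 0.6 -0.4  1.7]
pL tool mm [ 227.   -33.5 -184.3]
t 8.28 pos [0.5294 0.3335 0.0157] F [0.05 0.28 5.34] w 0.559 q1,q6 [0.42 1.69]
```

The right jar sits within 3 mm of the pan centre, and that pan is sunk to its full stop of about 15 mm. I'll carry the second jar to the left pan, which is raised to about 0.117.

Call:
servo_tool(moves=[{"claw":40,"dp":[0,0,-15],"angular":[0,0,0]},{"claw":40,"dp":[0,0,-45],"angular":[0,0,0]},{"claw":40,"dp":[0,0,-80],"angular":[0,0,0]},{"claw":40,"dp":[0,0,-115],"angular":[0,0,0]},{"claw":40,"dp":[10,-2,-150],"angular":[0,0,0]},{"claw":40,"dp":[30,-5,-180],"angular":[0,0,0]},{"claw":40,"dp":[60,-9,-190],"angular":[0,0,0]},{"claw":40,"dp":[90,-14,-190],"angular":[0,0,0]}])

```text
t: 8.95
ee_pos: [0.5712, 0.2519, 0.2092]
orientation: [0.808, -0.59, 0.003, -0.003]
ft_force: [1.0, -0.1, -1.7]
width: 0.551
```

Call:
servo_tool(moves=[{"claw":40,"dp":[30,-5,0],"angular":[0,0,0]},{"claw":40,"dp":[60,-9,0],"angular":[0,0,0]},{"claw":40,"dp":[90,-13,0],"angular":[0,0,0]},{"claw":40,"dp":[115,-17,0],"angular":[0,0,0]},{"claw":40,"dp":[130,-19,0],"angular":[0,0,0]},{"claw":40,"dp":[136,-20,0],"angular":[0,0,0]},{"claw":40,"dp":[136,-20,0],"angular":[0,0,0]},{"claw":40,"dp":[136,-20,0],"angular":[0,0,0]}])

```text
t: 9.62
ee_pos: [0.6284, 0.1286, 0.2038]
orientation: [0.807, -0.591, -0.001, 0.0]
ft_force: [0.4, 1.0, -1.2]
width: 0.552
```

Call:
servo_tool(moves=[{"claw":40,"dp":[0,0,0],"angular":[0,0,0]},{"claw":40,"dp":[0,0,0],"angular":[0,0,0]},{"claw":40,"dp":[0,0,0],"angular":[0,0,0]},{"claw":40,"dp":[0,0,0],"angular":[0,0,0]}])

```text
t: 9.95
ee_pos: [0.6287, 0.1288, 0.2044]
orientation: [0.807, -0.59, -0.0, -0.0]
ft_force: [0.8, -0.1, -1.1]
width: 0.554
```

```bash
python3 to.py pL:.1167
```

```text
pL tool mm [ 1.9 -0.2 87.7]
t 9.95 pos [0.6287 0.1288 0.2044] F [ 0.81 -0.12 -1.06] w 0.554 q1,q6 [0.07 1.33]
```

Call:
servo_tool(moves=[{"claw":40,"dp":[1,0,15],"angular":[0,0,0]},{"claw":40,"dp":[1,0,40],"angular":[0,0,0]},{"claw":40,"dp":[1,0,56],"angular":[0,0,0]},{"claw":40,"dp":[1,0,64],"angular":[0,0,0]},{"claw":40,"dp":[1,0,70],"angular":[0,0,0]},{"claw":40,"dp":[1,0,76],"angular":[0,0,0]},{"claw":40,"dp":[1,0,81],"angular":[0,0,0]},{"claw":40,"dp":[1,0,81],"angular":[0,0,0]}])

```text
t: 10.62
ee_pos: [0.6296, 0.127, 0.1233]
orientation: [0.807, -0.591, 0.0, -0.0]
ft_force: [-0.7, -0.0, -0.7]
width: 0.553
```

Call:
servo_tool(moves=[{"claw":40,"dp":[0,0,0],"angular":[0,0,0]},{"claw":52,"dp":[0,0,0],"angular":[0,0,0]},{"claw":56,"dp":[0,0,0],"angular":[0,0,0]},{"claw":62,"dp":[0,0,0],"angular":[0,0,0]},{"claw":70,"dp":[0,0,0],"angular":[0,0,0]},{"claw":78,"dp":[0,0,0],"angular":[0,0,0]},{"claw":78,"dp":[0,0,0],"angular":[0,0,0]},{"claw":78,"dp":[0,0,0],"angular":[0,0,0]}])

```text
t: 11.28
ee_pos: [0.6293, 0.1268, 0.1233]
orientation: [0.807, -0.591, 0.0, -0.0]
ft_force: [0.9, -0.1, 0.9]
width: 0.914
```

Call:
servo_tool(moves=[{"claw":80,"dp":[0,0,-15],"angular":[0,0,0]},{"claw":80,"dp":[0,0,-40],"angular":[0,0,0]},{"claw":80,"dp":[0,0,-70],"angular":[0,0,0]},{"claw":80,"dp":[0,0,-100],"angular":[0,0,0]},{"claw":80,"dp":[0,38,-110],"angular":[0,0,0]},{"claw":80,"dp":[0,78,-110],"angular":[0,0,0]},{"claw":80,"dp":[0,118,-110],"angular":[0,0,0]},{"claw":80,"dp":[0,150,-110],"angular":[0,0,0]}])

```text
t: 11.95
ee_pos: [0.484, 0.081, 0.2333]
orientation: [0.807, -0.591, -0.0, 0.0]
ft_force: [-0.3, -0.2, -0.1]
width: 0.931
```

Call:
servo_tool(moves=[{"claw":80,"dp":[0,0,0],"angular":[0,0,0]},{"claw":80,"dp":[0,0,0],"angular":[0,0,0]},{"claw":80,"dp":[0,0,0],"angular":[0,0,0]},{"claw":80,"dp":[0,0,0],"angular":[0,0,0]},{"claw":80,"dp":[0,0,0],"angular":[0,0,0]},{"claw":80,"dp":[0,0,0],"angular":[0,0,0]},{"claw":80,"dp":[0,0,0],"angular":[0,0,0]}])

```text
t: 12.53
ee_pos: [0.487, 0.0816, 0.2332]
orientation: [0.807, -0.591, -0.0, 0.0]
ft_force: [-0.1, 0.6, 0.7]
width: 0.938
```

```bash
python3 to.py pR:.107
python3 - <<'E'
from h import *
d=grab('scene','c.png'); cv2.imwrite('pics/c2.png',cv2.resize(d['pixels'][140:290,245:445],None,fx=4,fy=4))
E
```

```text
pR tool mm [ 235.8 -117.7  126.2]
t 12.53 pos [0.487  0.0816 0.2332] F [-0.13  0.57  0.71] w 0.938 q1,q6 [-0.01  1.25]
```

View pics/c2.png

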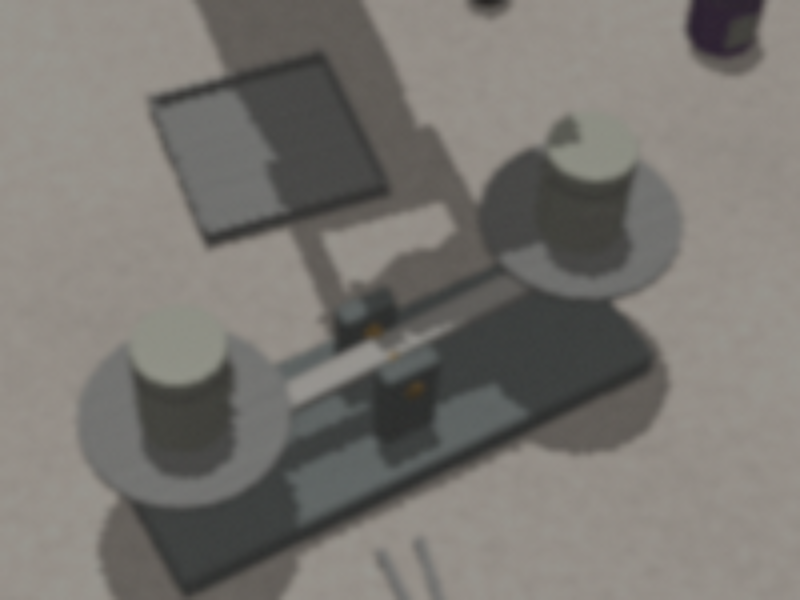

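The right pan is clearly lower: its centre is 2.2 px below the level prediction, while the left pan's is 2.5 px above. Both jars are upright, with caps at (181,347) and (593,147). The heavier jar is therefore the right one, which agrees with the wrist forces of about 1.9 N against 1.1 N. I'll fetch the right jar.

Call:
servo_tool(moves=[{"claw":85,"dp":[30,-15,0],"angular":[0,0,0]},{"claw":85,"dp":[65,-33,0],"angular":[0,0,0]},{"claw":85,"dp":[100,-51,0],"angular":[0,0,0]},{"claw":85,"dp":[135,-69,0],"angular":[0,0,0]},{"claw":85,"dp":[170,-87,0],"angular":[0,0,0]},{"claw":85,"dp":[205,-105,0],"angular":[0,0,0]},{"claw":85,"dp":[228,-117,0],"angular":[0,0,0]},{"claw":85,"dp":[235,-120,0],"angular":[0,0,0]}])

```text
t: 13.25
ee_pos: [0.6741, -0.1101, 0.2322]
orientation: [0.806, -0.592, 0.001, 0.0]
ft_force: [-0.9, 0.1, 0.7]
width: 0.996
```

Call:
servo_tool(moves=[{"claw":85,"dp":[0,0,10],"angular":[0,0,0]},{"claw":85,"dp":[0,0,30],"angular":[0,0,0]},{"claw":85,"dp":[0,0,45],"angular":[0,0,0]},{"claw":85,"dp":[0,0,45],"angular":[0,0,0]},{"claw":85,"dp":[0,0,45],"angular":[0,0,0]},{"claw":85,"dp":[0,0,45],"angular":[0,0,0]},{"claw":85,"dp":[0,0,45],"angular":[0,0,0]}])

```text
t: 13.83
ee_pos: [0.6723, -0.1058, 0.19]
orientation: [0.807, -0.59, 0.001, -0.001]
ft_force: [0.2, -0.1, -0.1]
width: 0.994
```

```bash
python3 to.py pR:.108
```

```text
pR tool mm [ 0.9  2.5 82. ]
t 13.83 pos [ 0.6723 -0.1058  0.19  ] F [ 0.23 -0.1  -0.06] w 0.994 q1,q6 [-0.28  0.98]
```

Call:
servo_tool(moves=[{"claw":85,"dp":[0,0,15],"angular":[0,0,0]},{"claw":85,"dp":[0,0,40],"angular":[0,0,0]},{"claw":85,"dp":[0,0,62],"angular":[0,0,0]},{"claw":85,"dp":[0,0,74],"angular":[0,0,0]},{"claw":85,"dp":[0,0,79],"angular":[0,0,0]},{"claw":85,"dp":[0,0,79],"angular":[0,0,0]},{"claw":85,"dp":[0,0,79],"angular":[0,0,0]}])

```text
t: 14.42
ee_pos: [0.6726, -0.1065, 0.1106]
orientation: [0.807, -0.591, 0.001, -0.0]
ft_force: [0.5, 0.6, 0.4]
width: 0.991
```

Call:
servo_tool(moves=[{"claw":60,"dp":[0,0,0],"angular":[0,0,0]},{"claw":52,"dp":[0,0,0],"angular":[0,0,0]},{"claw":40,"dp":[0,0,0],"angular":[0,0,0]},{"claw":40,"dp":[0,0,0],"angular":[0,0,0]},{"claw":40,"dp":[0,0,0],"angular":[0,0,0]},{"claw":40,"dp":[0,0,0],"angular":[0,0,0]},{"claw":40,"dp":[0,0,0],"angular":[0,0,0]}])

```text
t: 15.0
ee_pos: [0.6721, -0.1064, 0.1096]
orientation: [0.807, -0.591, 0.0, -0.0]
ft_force: [0.3, 0.6, 0.2]
width: 0.548
```

```bash
python3 to.py tr:.15;  python3 - <<'E'
from h import *
d=grab('scene','d.png'); cv2.imwrite('pics/d2.png',cv2.resize(d['pixels'][140:290,245:445],None,fx=4,fy=4))
E
```

```text
tr tool mm [-180.1  185.7  -40.7]
t 15.0 pos [ 0.6721 -0.1064  0.1096] F [0.26 0.58 0.24] w 0.548 q1,q6 [-0.28  0.98]
```

View pics/d2.png

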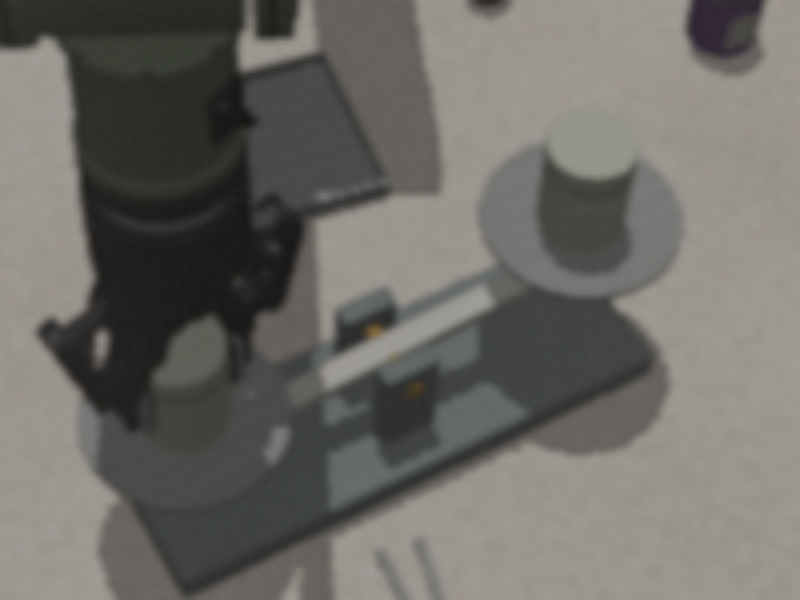

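The grip holds at 46.8 mm opening and the left jar is undisturbed. I'll lift slowly at first so the left pan sinks gently, then carry the jar to the tray.

Call:
servo_tool(moves=[{"claw":40,"dp":[0,0,-4],"angular":[0,0,0]},{"claw":40,"dp":[0,0,-9],"angular":[0,0,0]},{"claw":40,"dp":[0,0,-14],"angular":[0,0,0]},{"claw":40,"dp":[0,0,-19],"angular":[0,0,0]},{"claw":40,"dp":[0,0,-25],"angular":[0,0,0]},{"claw":40,"dp":[0,0,-40],"angular":[0,0,0]},{"claw":40,"dp":[0,0,-65],"angular":[0,0,0]},{"claw":40,"dp":[0,0,-90],"angular":[0,0,0]}])

```text
t: 15.72
ee_pos: [0.6706, -0.106, 0.1989]
orientation: [0.807, -0.591, -0.002, 0.001]
ft_force: [1.3, -0.5, -1.7]
width: 0.544
```

Call:
servo_tool(moves=[{"claw":40,"dp":[-15,15,0],"angular":[0,0,0]},{"claw":40,"dp":[-38,38,0],"angular":[0,0,0]},{"claw":40,"dp":[-62,63,0],"angular":[0,0,0]},{"claw":40,"dp":[-86,88,0],"angular":[0,0,0]},{"claw":40,"dp":[-110,113,0],"angular":[0,0,0]},{"claw":40,"dp":[-134,138,0],"angular":[0,0,0]},{"claw":40,"dp":[-156,161,0],"angular":[0,0,0]},{"claw":40,"dp":[-170,176,0],"angular":[0,0,0]}])

```text
t: 16.38
ee_pos: [0.4494, 0.0041, 0.1992]
orientation: [0.807, -0.59, -0.001, 0.0]
ft_force: [0.2, 0.2, -1.6]
width: 0.547
```

Call:
servo_tool(moves=[{"claw":40,"dp":[-7,7,0],"angular":[0,0,0]},{"claw":40,"dp":[-10,10,0],"angular":[0,0,0]},{"claw":40,"dp":[-10,10,20],"angular":[0,0,0]},{"claw":40,"dp":[-10,10,50],"angular":[0,0,0]},{"claw":40,"dp":[-10,10,80],"angular":[0,0,0]},{"claw":40,"dp":[-10,10,100],"angular":[0,0,0]},{"claw":40,"dp":[-10,10,105],"angular":[0,0,0]},{"claw":40,"dp":[-10,10,105],"angular":[0,0,0]}])

```text
t: 17.05
ee_pos: [0.4396, 0.0089, 0.093]
orientation: [0.807, -0.591, -0.001, 0.001]
ft_force: [0.1, 0.4, -1.8]
width: 0.548
```

Call:
servo_tool(moves=[{"claw":40,"dp":[0,0,0],"angular":[0,0,0]},{"claw":40,"dp":[0,0,0],"angular":[0,0,0]},{"claw":40,"dp":[0,0,0],"angular":[0,0,0]}])

```text
t: 17.3
ee_pos: [0.442, 0.0087, 0.0961]
orientation: [0.807, -0.591, 0.002, -0.001]
ft_force: [-0.1, 0.3, -2.4]
width: 0.551
```

```bash
python3 to.py tr:.0186
```

```text
tr tool mm [-1.   1.5 77.5]
t 17.3 pos [0.442  0.0087 0.0961] F [-0.05  0.31 -2.36] w 0.551 q1,q6 [-0.18  1.09]
```

Call:
servo_tool(moves=[{"claw":40,"dp":[-1,1,12],"angular":[0,0,0]},{"claw":40,"dp":[-1,1,32],"angular":[0,0,0]},{"claw":40,"dp":[-1,1,50],"angular":[0,0,0]},{"claw":40,"dp":[-1,1,61],"angular":[0,0,0]},{"claw":40,"dp":[-1,1,67],"angular":[0,0,0]},{"claw":40,"dp":[-1,1,70],"angular":[0,0,0]},{"claw":40,"dp":[-1,1,71],"angular":[0,0,0]},{"claw":40,"dp":[-1,1,71],"angular":[0,0,0]}])

```text
t: 17.97
ee_pos: [0.4397, 0.0096, 0.024]
orientation: [0.807, -0.591, 0.001, -0.0]
ft_force: [0.6, 0.5, -0.5]
width: 0.549
```

Call:
servo_tool(moves=[{"claw":40,"dp":[0,0,1],"angular":[0,0,0]},{"claw":40,"dp":[0,0,2],"angular":[0,0,0]},{"claw":40,"dp":[0,0,2],"angular":[0,0,0]},{"claw":40,"dp":[0,0,2],"angular":[0,0,0]}])

```text
t: 18.3
ee_pos: [0.439, 0.0097, 0.0216]
orientation: [0.807, -0.591, 0.0, -0.0]
ft_force: [0.2, -0.3, -0.9]
width: 0.547
```

Call:
servo_tool(moves=[{"claw":40,"dp":[0,0,1],"angular":[0,0,0]},{"claw":40,"dp":[0,0,2],"angular":[0,0,0]},{"claw":40,"dp":[0,0,2],"angular":[0,0,0]},{"claw":40,"dp":[0,0,2],"angular":[0,0,0]}])

```text
t: 18.63
ee_pos: [0.4391, 0.0098, 0.0197]
orientation: [0.807, -0.591, 0.0, -0.0]
ft_force: [-1.1, 1.0, 3.6]
width: 0.546
```

Contact: +3.6 N at TCP z 0.0197. I'll release and retreat.

Call:
servo_tool(moves=[{"claw":50,"dp":[0,0,0],"angular":[0,0,0]},{"claw":54,"dp":[0,0,0],"angular":[0,0,0]},{"claw":60,"dp":[0,0,0],"angular":[0,0,0]},{"claw":66,"dp":[0,0,0],"angular":[0,0,0]},{"claw":66,"dp":[0,0,0],"angular":[0,0,0]},{"claw":66,"dp":[0,0,0],"angular":[0,0,0]},{"claw":66,"dp":[0,0,0],"angular":[0,0,0]}])

```text
t: 19.22
ee_pos: [0.4387, 0.0098, 0.0192]
orientation: [0.807, -0.591, -0.0, 0.0]
ft_force: [0.4, -0.2, 0.5]
width: 0.776
```

Call:
servo_tool(moves=[{"claw":66,"dp":[0,0,-15],"angular":[0,0,0]},{"claw":66,"dp":[0,0,-40],"angular":[0,0,0]},{"claw":66,"dp":[0,0,-75],"angular":[0,0,0]},{"claw":66,"dp":[0,0,-110],"angular":[0,0,0]},{"claw":66,"dp":[0,0,-145],"angular":[0,0,0]},{"claw":66,"dp":[20,0,-180],"angular":[0,0,0]},{"claw":66,"dp":[55,0,-200],"angular":[0,0,0]},{"claw":66,"dp":[90,0,-200],"angular":[0,0,0]}])

```text
t: 19.88
ee_pos: [0.4698, -0.0775, 0.2257]
orientation: [0.808, -0.59, 0.006, -0.002]
ft_force: [1.8, -0.2, -0.0]
width: 0.773
```

Call:
servo_tool(moves=[{"claw":66,"dp":[35,0,0],"angular":[0,0,0]},{"claw":66,"dp":[70,0,0],"angular":[0,0,0]},{"claw":66,"dp":[90,0,0],"angular":[0,0,0]},{"claw":66,"dp":[90,0,0],"angular":[0,0,0]},{"claw":66,"dp":[90,0,0],"angular":[0,0,0]},{"claw":66,"dp":[90,0,0],"angular":[0,0,0]},{"claw":66,"dp":[90,0,0],"angular":[0,0,0]},{"claw":66,"dp":[90,0,0],"angular":[0,0,0]}])

```text
t: 20.55
ee_pos: [0.4928, -0.1606, 0.2192]
orientation: [0.807, -0.59, -0.0, -0.0]
ft_force: [-0.8, 0.5, 0.1]
width: 0.775
```

Run:
```python
from h import *
d=grab('scene','e.png'); cv2.imwrite('pics/e2.png',cv2.resize(d['pixels'][140:290,245:445],None,fx=4,fy=4))
```

View pics/e2.png

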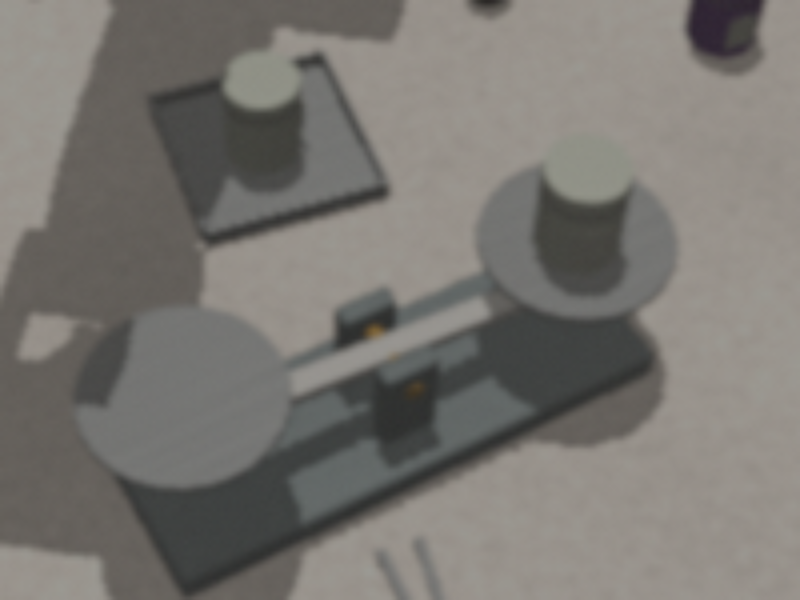

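The heavy jar stands upright near the tray's middle, with its cap at (262,80) and foot at about (265,160). The light jar is upright and centred on the left pan, which has sunk about 12 crop px below level. The gripper is clear, so I'm handing in.

```bash
python3 -c "
from h import *
d=np.load('pics/e.png.npz'); f=lambda x,y:((x+.5)/4-.5+245,(y+.5)/4-.5+140)
print('cap tray',back(d,*f(262,80),.065).round(4),'capL',back(d,*f(587,170),.092+.062).round(4),'panL',back(d,*f(577,239),.092).round(4))
print(env.finish_job())"
```

```text
cap tray [0.4374 0.0099 0.065 ] capL [0.632  0.1259 0.154 ] panL [0.6296 0.1286 0.092 ]
the job is handed in; nothing more can be done
None
```

The job is handed in. The heavier jar stands in the tray and the lighter one is on the left pan. No verdict was reported, so this rests on my own checks.

- **Weighing:** I set the jar from the robot's right on the right pan and the other on the left pan. With both let go, the right pan clearly went down. The wrist forces agreed, at about 1.9 N for the right jar and 1.1 N for the left.
- **Heavier jar:** It stands upright in the tray. By the last picture it is about 3 mm from the tray's centre.
- **Lighter jar:** It stands upright on the left pan, about 4 mm from the pan's centre. Alone it sinks the pan about 10 mm, judged roughly from the picture.
- **Time and state:** The gripper was clear and touching nothing when I handed in, at about 20.6 s.
- **One slip:** My first grasp was about 9 mm higher than planned, because I read the arm's position while it was still moving. It held without trouble, and no checks disagreed.

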